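# Hang the board carriers on the rack and scan them in

### The arm

A 7-joint arm with a two-finger parallel gripper is mounted at the origin on the work surface. World frame = base frame: x ahead of the robot, y to its left, z up, the work surface at z = 0. Lengths are in m, angles in rad, forces in N, time in s.
With the tool pointing down it reaches from about 0.4 to 0.85 m from the base axis. Payload 10.4 kg.
Tool frame: the origin (TCP) lies between the finger pads; the fingertips stand 25 mm ahead of it and the grasp point (between the pads) lies 6 mm ahead of it; z points along the fingers, y is the line along which they close (so a half turn about z gives the same grasp; the last joint's range is limited). The gripper opens to 87 mm and grips with 3 to 60 N. Pads are 19 mm wide; open, the fingers measure 117 mm over their backs; the gripper's body (75 mm by 190 mm) begins 51 mm behind the grasp point.
Start: joints at [1.315, 0.332, -0.065, 1.46, 0.022, 1.35, -0.088], TCP at [0.144, -0.608, 0.248] pointing down, gripper open.
Joint ranges: [-2.6, 2.6], [-0.5, 2.12], [-1.47, 1.34], [0.16, 2.42], [-1.27, 4.41], [0.06, 2.06], [-2.6, 2.6]. Speed limits (rad/s): [2.22, 2.22, 2.79, 2.79, 3.14, 3.14, 3.14].

### API

Orientations are given as a rotation vector (axis times angle).
In Python, from station import observe, capture, get_calibration, close_job gives the robot as it stands.
- The arm moves only by the shell command python3 -m crank 'ROWS'. ROWS is JSON, a list of rows, each a list of 7 numbers: the turn, a rotation vector about the world's x, y, z in degrees, then the shift along the world's x, y, z in m, then the finger opening in m, from 0 to 0.087. A call has 1 to 12 rows; each row is the pose to reach, as a shift and turn from the pose commanded when the call began; what a row does not reach only later rows make up. A row lasts 1/8 s, in which the tool goes at most 62.5 mm and 10.7 degrees, less where a joint would pass 70% of its speed; a pose out of reach is approached as far as the arm can. A call with a gripper value outside its range is refused whole. The fingers move at their own pace and stop on an object; the grip force is fixed at half the most. Time passes only in rows, so rows that repeat a pose let the fingers close. It gives the time, the measured TCP pose, the force, the opening and the grip force at its end, in the units of the state.
- observe(): the state, without advancing time (a new reading comes with each control period).
- capture(name): name is "scene" or "top" or "wrist"; returns (picture, depth): 480x640x3 uint8, red, green, blue; 480x640 float32, m along the optical axis (not along the pixel's ray), 0 where there is no reading.
- get_calibration(name): a dict with "fov_y" (degrees; the focal length in pixels is half the picture's height over the tangent of half this angle, whatever the lens; pixels are square), "cx", "cy" (the principal point, pixels), "cam_to_world" (4x4, takes a point from camera to world coordinates). Camera axes: x right, y down, z forward; pixel columns grow to the right and rows downward; lengths in m; the calibration is good to about 2 mm. A picture is of the moment at which its call begins: read the wrist's pose just before it. get_calibration takes no time and is no camera call; for the wrist camera it gives the pose at the moment of the call.
- close_job(): hands the job in; it is judged then, once.
The state is a dict: "time": time; "qpos": joint angles; "qd": joint speeds; "joint_torque": joint torques, N m; "tool_pos": TCP position; "orientation": TCP orientation; "contact_force": force on the tool from outside, world axes, zero at the start; "ft_torque": the same for the moment, N m; "finger_gap": finger opening in m; "grasp_force": force on a finger pad.
Only numpy, scipy, OpenCV 4.12 (cv2) and the standard library are available. Lean on these libraries where they do the work, as an engineer would, in place of code of your own. Each camera call takes 0.05 s, during which the arm holds its last target. There are 200 camera calls.

### The job

Hang every white board carrier from the black mat by its handle on the rack, each on a hook of its own. Only then take the hand scanner, point it squarely at the bar-code label on the blue sloping plate with its window about 10 cm from the label and hold it still there for a good second; then park it on its sloping grey cradle, right way up, handle end down against the lip and head uppermost. Leave everything else on the bench alone.

Things in the scene. Friction and masses are not known exactly. Their poses are not given: they have to be found in the camera images.
- carrier1: White board carrier (3 or 4 present), a green circuit board on its faces. Origin under its foot, z up, x normal to the panel, y along its width. Foot 50 x 60 x 16 high; panel 10 thick, 52 wide, up to 76; handle 10 thick, 52 wide: legs 8 wide, top bar 108 to 118 high, opening 36 wide, 76 to 108 high. Grip from above by the side edges (52 apart), 80 to 100 high, so the opening stays free.
- carrier2: White board carrier (3 or 4 present), a green circuit board on its faces. Origin under its foot, z up, x normal to the panel, y along its width. Foot 50 x 60 x 16 high; panel 10 thick, 52 wide, up to 76; handle 10 thick, 52 wide: legs 8 wide, top bar 108 to 118 high, opening 36 wide, 76 to 108 high. Grip from above by the side edges (52 apart), 80 to 100 high, so the opening stays free.
- carrier3: White board carrier (3 or 4 present), a green circuit board on its faces. Origin under its foot, z up, x normal to the panel, y along its width. Foot 50 x 60 x 16 high; panel 10 thick, 52 wide, up to 76; handle 10 thick, 52 wide: legs 8 wide, top bar 108 to 118 high, opening 36 wide, 76 to 108 high. Grip from above by the side edges (52 apart), 80 to 100 high, so the opening stays free.
- carrier4: White board carrier (3 or 4 present), a green circuit board on its faces. Origin under its foot, z up, x normal to the panel, y along its width. Foot 50 x 60 x 16 high; panel 10 thick, 52 wide, up to 76; handle 10 thick, 52 wide: legs 8 wide, top bar 108 to 118 high, opening 36 wide, 76 to 108 high. Grip from above by the side edges (52 apart), 80 to 100 high, so the opening stays free.
- carrier1_handle (a point): Middle of the underside of the handle's top bar of carrier1, 108 mm above its origin: this rests on the hook when hung.
- carrier2_handle (a point): Middle of the underside of the handle's top bar of carrier2, 108 mm above its origin: this rests on the hook when hung.
- carrier3_handle (a point): Middle of the underside of the handle's top bar of carrier3, 108 mm above its origin: this rests on the hook when hung.
- carrier4_handle (a point): Middle of the underside of the handle's top bar of carrier4, 108 mm above its origin: this rests on the hook when hung.
- rack: Aluminium hook rack, fixed: two posts 470 mm apart (y), a crossbar 22 mm high at 185 mm height lying 53 mm beyond the origin (+x), and four steel hooks 105 mm apart. Origin at table level below the hooks; its -x faces the robot, z up, y along the crossbar.
- hook1 (a point): Top of a hook, mid-way along its level part, 188 mm above the table. Hook: 7 mm steel rod out of the crossbar in the rack's -x; level part reaches 30 mm to the -x side of this point and 33 mm to +x (crossbar); then the tip turns up, ending 37 mm to -x, its top 10 mm above this point. Axes as the rack's. Starts empty.
- hook2 (a point): Top of a hook, mid-way along its level part, 188 mm above the table. Hook: 7 mm steel rod out of the crossbar in the rack's -x; level part reaches 30 mm to the -x side of this point and 33 mm to +x (crossbar); then the tip turns up, ending 37 mm to -x, its top 10 mm above this point. Axes as the rack's. Starts empty.
- hook3 (a point): Top of a hook, mid-way along its level part, 188 mm above the table. Hook: 7 mm steel rod out of the crossbar in the rack's -x; level part reaches 30 mm to the -x side of this point and 33 mm to +x (crossbar); then the tip turns up, ending 37 mm to -x, its top 10 mm above this point. Axes as the rack's. Starts empty.
- hook4 (a point): Top of a hook, mid-way along its level part, 188 mm above the table. Hook: 7 mm steel rod out of the crossbar in the rack's -x; level part reaches 30 mm to the -x side of this point and 33 mm to +x (crossbar); then the tip turns up, ending 37 mm to -x, its top 10 mm above this point. Axes as the rack's. Starts empty.
- scanner: Bar-code scanner, loose, about 0.25 kg, lying right way up on the table. Origin on its underside near its centre of mass; x along its length to the yellow head with the window, z up. Black handle 34 wide (y), 30 high, x -90 to +30 mm; yellow head 54 wide, 38 high, x +30 to +85 mm. Grip across the handle at x = 0.
- aim (a point): The beam leaves the middle of the window (x = 85 mm, z = 20 mm) along the scanner's x axis; this is the point on it 100 mm in front of the window (x = 185 mm, z = 20 mm in the scanner's frame).
- label: Bar-code label (white, black bars, 60 by 76 mm) on the sloping blue plate (85 by 100 mm) of the fixed black job-card holder; origin in the middle of the label's face, about 88 mm above the table; z is the outward normal of the label, leaning 35 deg up from the level; y level, along its width.
- bed: Bed of the fixed grey scanner cradle, 38 mm wide, sloping 20 deg. Origin on the bed 55 mm above the table, where the parked scanner's origin lies; x up the slope (as the parked scanner's x), z its normal. Bed x from -91 to +59 mm; at the low end a lip 12 mm high (inner face x = -93) and two cheeks 13 mm high, 42 mm apart, x -94 to -66 mm, take the handle's end.
- flux: Amber flux bottle, 48 mm diameter, 115 mm high; bystander, leave alone. Origin at its underside or on its axis.
- spool: Steel solder spool, 60 mm diameter, 46 mm high; bystander, leave alone. Origin at its underside or on its axis.
- tape: Orange tape ring, 76 mm diameter, 20 mm high; bystander, leave alone. Origin at its underside or on its axis.
- driver: Screwdriver with blue handle, lying; bystander, leave alone. Origin at its underside or on its axis.
- brush: Brush, lying; bystander, leave alone. Origin at its underside or on its axis.
- partsbin: Blue open parts bin, 100 by 90 mm, 50 mm high; bystander, leave alone. Origin at its underside or on its axis.
- penpot: Black pot, 70 mm diameter, 90 mm high; bystander, leave alone. Origin at its underside or on its axis.
There are look-alikes about, which are no part of the job. Leave any red look-alike of the carrier1 alone.

How it is judged:
By the outcome, as a careful person would: the job done as asked, in the order asked, and still so for the second after the job is handed in, with the robot touching nothing.
Of carrier1, carrier2, carrier3, carrier4 only 3 to 4 are there at a start; the rules pass over those that are not, and their reading is None.
At some moment in a run one of scanner, carrier1, carrier2, carrier3, carrier4 may be knocked a few centimetres aside while the robot is not near it.
It also fails if it takes over 210 s, if anything falls off the work surface, if the arm or the gripper's body presses on something with over 40 N, if the wrist force passes 120 N, or if a joint passes its speed limit or range.

## Working session

There is one attempt and no reset: what is moved stays moved. The work goes in short steps, Python scripts to look and compute and a shell command to move; the robot and the scene stay as the last step left them, time stands still between calls to the robot, and variables do not carry over. Pictures are saved under pics/ and viewed, at most 14 in all, crops included, and the job is handed in when it is done.

```bash
mkdir -p pics; ls; cat > h.py <<'E'
import numpy as np,cv2
from station import observe,capture,get_calibration
def cap(n,save=None):
    c=get_calibration(n);im,d=capture(n)
    if save: cv2.imwrite(f'pics/{save}.png',im[:,:,::-1]); np.savez(f'pics/{save}.npz',im=im,d=d,T=c['cam_to_world'],f=240/np.tan(np.radians(c['fov_y']/2)),c=[c['cx'],c['cy']])
    return load(save)
def load(s):
    z=np.load(f'pics/{s}.npz');im,d,T,f,c=z['im'],z['d'],z['T'],z['f'],z['c']
    v,u=np.mgrid[:480,:640]
    P=np.stack([(u-c[0])/f*d,(v-c[1])/f*d,d,np.ones_like(d)],-1)@T.T
    P=P[...,:3];P[d==0]=np.nan
    return im,P
E
python3 - <<'E'
from h import *
cap('scene','s0');cap('top','t0')
print(observe())
for n in('scene','top'):print(get_calibration(n))
E
```

```text
pics
{'time': 0.1, 'qpos': array([ 1.3153914 ,  0.33279173, -0.06470017,  1.46084396,  0.02155202,
        1.3498927 , -0.08853135]), 'qd': array([-0.0008361 , -0.0015344 , -0.00110706, -0.00447889,  0.00014976,
       -0.0004136 ,  0.00080558]), 'joint_torque': array([ 1.39563414e-03, -6.24550867e+01,  2.45601952e-02, -3.90718889e+01,
       -6.15201308e-02,  3.66440043e-02,  7.46123692e-05]), 'tool_pos': array([ 0.14413444, -0.60783593,  0.24685043]), 'orientation': array([-3.11911184e+00, -3.64685024e-01,  2.40800493e-04]), 'contact_force': array([0.23328195, 0.09742995, 0.29669997]), 'ft_torque': array([-0.04794558, -0.03192981, -0.01073739]), 'grasp_force': 0.0, 'finger_gap': 0.08686959741319841}
{'fov_y': 42.154720571946676, 'cx': 321.195154267481, 'cy': 234.28750470646133, 'cam_to_world': array([[-0.15435616,  0.60676679, -0.77974883,  1.53552974],
       [ 0.98777713,  0.11209819, -0.1083067 ,  0.17062857],
       [ 0.02169152, -0.78693586, -0.61665341,  0.95305588],
       [ 0.        ,  0.        ,  0.        ,  1.        ]])}
{'fov_y': 49.6025681470214, 'cx': 322.0674040086592, 'cy': 238.55306348686287, 'cam_to_world': array([[ 0.00988145, -0.99629846,  0.08539163,  0.39327257],
       [-0.99972369, -0.01166457, -0.02040803,  0.02145637],
       [ 0.02132854, -0.08516637, -0.99613844,  1.45389338],
       [ 0.        ,  0.        ,  0.        ,  1.        ]])}
```

View pics/s0.png

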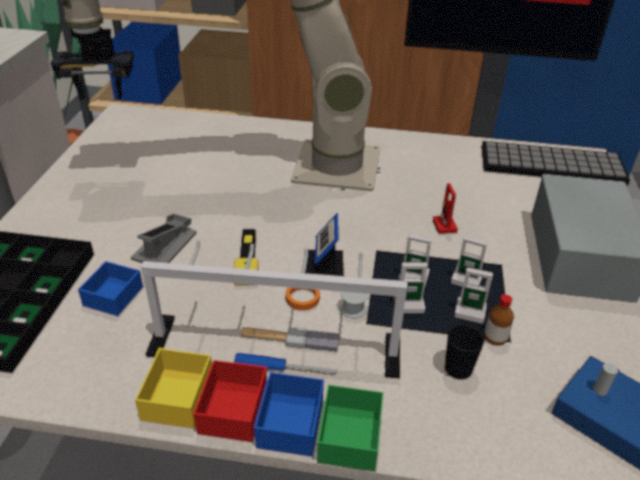

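View pics/t0.png

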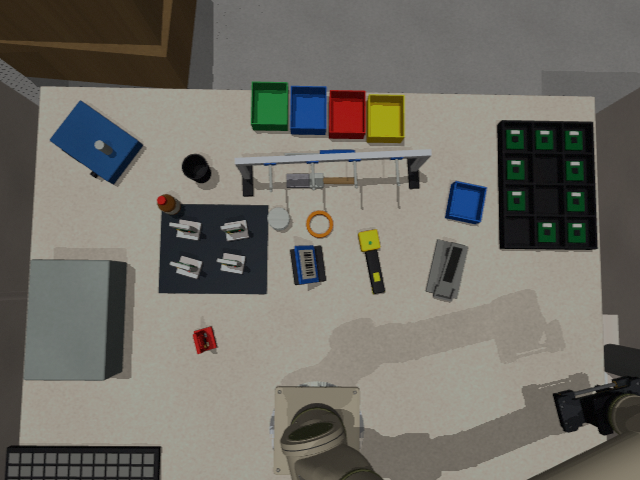

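The scene picture shows four white carriers on the mat (about 415,290; 475,290; 417,255; 470,260), with the red decoy at (447,215). In the top picture the carriers are at (187,229), (234,230), (188,267) and (232,263). The hooks hang below the bar at columns of about 271, 313, 355 and 397, the scanner is at (372,262), the label at (308,265) and the cradle at (447,268).

```bash
cat > m.py <<'E'
from h import *
from scipy.ndimage import label as lab
def carriers(im,P):
    z=P[...,2]; m=(z>0.09)&(z<0.13)&(P[...,0]>0.3)&(P[...,0]<0.72)&(P[...,1]>0.12)&(P[...,1]<0.45)&(im.min(-1)>90)
    L,n=lab(m)
    for i in range(1,n+1):
        q=P[L==i]
        if len(q)<15: continue
        c,(w,h),a=cv2.minAreaRect((q[:,:2]*1000).astype(np.float32))
        if w<h:a+=90
        print('car',np.round(c,1),round(max(w,h)),round(min(w,h)),'ybar angle from world x',round(a,1),len(q),np.round(np.median(q[:,2]),3))
E
python3 - <<'E'
from m import *
im,P=load('t0'); carriers(im,P)
z=P[...,2]
# rack
m=(z>0.165)&(z<0.215)&(P[...,0]>0.5); L,n=lab(m,np.ones((3,3)))
for i in range(1,n+1):
    q=P[L==i]
    if len(q)>20: 
        print('rack',len(q),cv2.minAreaRect((q[:,:2]*1000).astype(np.float32)),np.percentile(q[:,2],[5,50,95]))
def reg(n,u0,u1,v0,v1,f):
    q=P[v0:v1,u0:u1].reshape(-1,3);c=im[v0:v1,u0:u1].reshape(-1,3).astype(int);k=f(q,c);q=q[k]
    print(n,len(q),np.round(q.mean(0),4),cv2.minAreaRect((q[:,:2]*1000).astype(np.float32)),np.round(np.percentile(q[:,2],[5,50,95]),3)); return q
reg('scanhandle+head',350,392,222,300,lambda q,c:(q[:,2]>.012))
reg('head',350,392,222,252,lambda q,c:(q[:,2]>.025))
q=reg('plate',285,330,240,290,lambda q,c:(q[:,2]>.055))
c=q.mean(0);print(np.linalg.svd(q-c)[2])
q=reg('cradle',420,475,230,305,lambda q,c:(q[:,2]>.02))
v=np.concatenate([cv2.resize(im[140:300,150:350],None,fx=3,fy=3)],0)
cv2.imwrite('pics/c1.png',v[:,:,::-1])
v=cv2.resize(im[140:310,340:490],None,fx=3.5,fy=3.5)
cv2.imwrite('pics/c2.png',v[:,:,::-1])
E
```

```text
car [538.  360.5] 52 10 ybar angle from world x 80.8 77 0.118
car [538.  229.7] 52 10 ybar angle from world x 100.1 83 0.117
car [446.8 238.2] 50 10 ybar angle from world x 81.0 75 0.119
car [434.6 357.9] 50 10 ybar angle from world x 75.5 78 0.117
rack 2002 ((669.837646484375, -32.148651123046875), (89.49527740478516, 485.5686340332031), 3.337162733078003) [0.18040951 0.19430561 0.19950659]
scanhandle+head 969 [ 0.463  -0.1467  0.0324] ((454.61480712890625, -149.02676391601562), (175.4450225830078, 54.079620361328125), 10.805492401123047) [0.024 0.032 0.041]
head 413 [ 0.5117 -0.1377  0.037 ] ((510.58343505859375, -138.4359893798828), (61.66207504272461, 53.76717758178711), 11.080391883850098) [0.031 0.037 0.043]
plate 723 [0.4429 0.0346 0.0936] ((443.4134216308594, 33.52434539794922), (100.1551513671875, 50.768131256103516), 8.3475341796875) [0.06  0.095 0.122]
[[-0.99208995 -0.11907998  0.0397177 ]
 [ 0.03691875 -0.57919772 -0.81435066]
 [ 0.11997726 -0.80644278  0.57901252]]
cradle 934 [ 0.4265 -0.355   0.0477] ((428.6282043457031, -356.5501403808594), (54.11939239501953, 154.78286743164062), 76.66947937011719) [0.025 0.046 0.073]
```

View pics/c1.png

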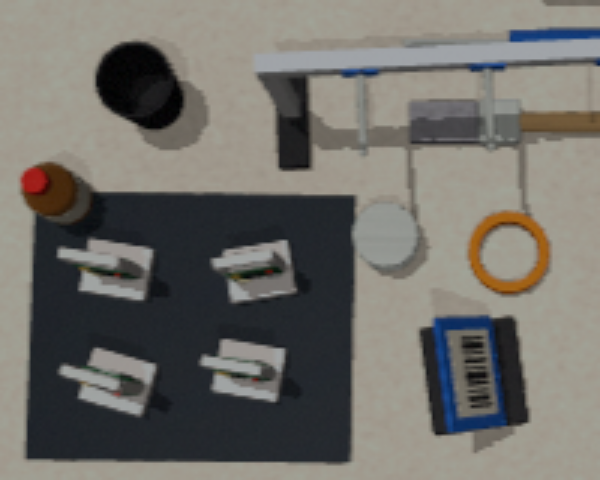

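View pics/c2.png

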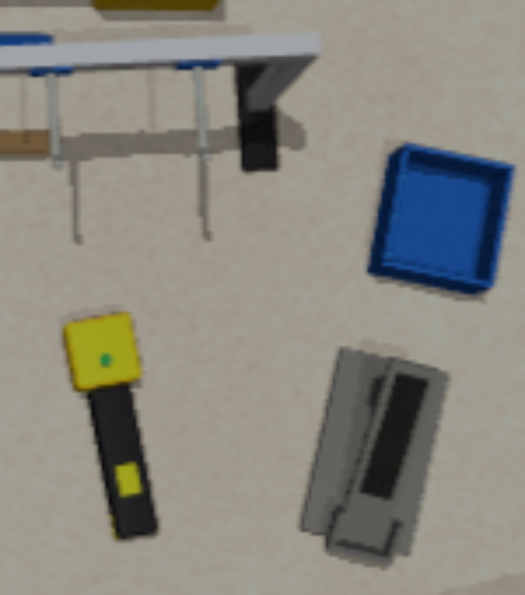

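The crops confirm the four carriers with their handles, the label facing −y (toward the scanner), and the scanner with its yellow head toward +x. They also show the cradle with its lip end nearest the robot. Next I'll measure the hooks and cradle bed, then start moving.

```bash
python3 - <<'E'
from m import *
im,P=load('t0'); z=P[...,2]
a=np.radians(3.34); X=np.array([np.cos(a),np.sin(a)]);Y=np.array([-np.sin(a),np.cos(a)])
m=(z>0.172)&(z<0.215)&(P[...,0]>0.5)&(P[...,1]<0.3)&(P[...,1]>-.4)
q=P[m]; r=np.c_[q[:,:2]@X,q[:,:2]@Y,q[:,2]]
bar=r[:,0]>np.percentile(r[:,0],99)-.018
b=r[r[:,0]>.68]; 
h,e=np.histogram(r[:,0],np.arange(.6,.75,.005));print(list(zip(np.round(e,3),h)))
g=r[(r[:,0]<.675)]
o=np.argsort(g[:,1]);g=g[o];sp=np.split(g,np.where(np.diff(g[:,1])>.03)[0]+1)
for s in sp: print(len(s),'rackx',s[:,0].min(),s[:,0].max(),'racky',np.median(s[:,1]),'z',np.median(s[:,2]),s[:,2].max(), 'slope',np.polyfit(s[:,0],s[:,1],1)[0] if len(s)>5 else 0)
print('bar y',r[:,1].min(),r[:,1].max())
# label: white pixels
q=P[240:290,285:330].reshape(-1,3);c=im[240:290,285:330].reshape(-1,3).astype(int)
k=(q[:,2]>.055)&((c.max(1)-c.min(1))<40)
w=q[k];print('label',len(w),w.mean(0),w.min(0),w.max(0)); 
k=(q[:,2]>.055);w=q[k];n=np.linalg.svd(w-w.mean(0))[2][2];n*=np.sign(n[2]);print(n,w.mean(0))
# cradle bed
a=np.radians(-13.33);X=np.array([np.cos(a),np.sin(a)]);Y=np.array([-np.sin(a),np.cos(a)])
q=P[230:305,420:475].reshape(-1,3);c=im[230:305,420:475].reshape(-1,3).astype(int)
k=q[:,2]>.012;q=q[k];c=c[k];r=np.c_[q[:,:2]@X,q[:,:2]@Y,q[:,2]]
d=(c.max(1)<60);print('dark',d.sum(),r[d].mean(0),r[d].min(0),r[d].max(0));A=np.c_[r[d][:,:2],np.ones(d.sum())];print('plane',np.linalg.lstsq(A,r[d][:,2],rcond=None)[0])
print('X',X,'Y',Y)
for x0 in np.arange(.44,.6,.012):
    s=r[abs(r[:,0]-x0)<.006]
    if len(s): 
        y=np.arange(-.33,-.2,.006); print(round(x0,3),[ (round(yy,3),round(float(np.median(s[abs(s[:,1]-yy)<.003][:,2])),3)) for yy in y if (abs(s[:,1]-yy)<.003).any()])
E
```

```text
[(np.float64(0.6), np.int64(0)), (np.float64(0.605), np.int64(0)), (np.float64(0.61), np.int64(0)), (np.float64(0.615), np.int64(0)), (np.float64(0.62), np.int64(15)), (np.float64(0.625), np.int64(19)), (np.float64(0.63), np.int64(23)), (np.float64(0.635), np.int64(19)), (np.float64(0.64), np.int64(25)), (np.float64(0.645), np.int64(23)), (np.float64(0.65), np.int64(21)), (np.float64(0.655), np.int64(24)), (np.float64(0.66), np.int64(22)), (np.float64(0.665), np.int64(20)), (np.float64(0.67), np.int64(24)), (np.float64(0.675), np.int64(28)), (np.float64(0.68), np.int64(20)), (np.float64(0.685), np.int64(22)), (np.float64(0.69), np.int64(417)), (np.float64(0.695), np.int64(457)), (np.float64(0.7), np.int64(392)), (np.float64(0.705), np.int64(377)), (np.float64(0.71), np.int64(43)), (np.float64(0.715), np.int64(0)), (np.float64(0.72), np.int64(0)), (np.float64(0.725), np.int64(0)), (np.float64(0.73), np.int64(0)), (np.float64(0.735), np.int64(0)), (np.float64(0.74), np.int64(0)), (np.float64(0.745), np.int64(0))]
58 rackx 0.6234224072112147 0.6732022604828397 racky -0.22852919788695603
[... 5104 characters left out ...]
float64(-0.234), 0.067), (np.float64(-0.228), 0.07), (np.float64(-0.222), 0.013), (np.float64(-0.216), 0.013), (np.float64(-0.21), 0.012), (np.float64(-0.204), 0.013)]
0.572 [(np.float64(-0.288), 0.013), (np.float64(-0.282), 0.015), (np.float64(-0.264), 0.074), (np.float64(-0.258), 0.072), (np.float64(-0.252), 0.073), (np.float64(-0.246), 0.074), (np.float64(-0.24), 0.074), (np.float64(-0.234), 0.071), (np.float64(-0.228), 0.073), (np.float64(-0.222), 0.014), (np.float64(-0.216), 0.013), (np.float64(-0.21), 0.013), (np.float64(-0.204), 0.015)]
0.584 [(np.float64(-0.234), 0.013), (np.float64(-0.228), 0.014), (np.float64(-0.222), 0.013), (np.float64(-0.216), 0.012), (np.float64(-0.21), 0.013)]
```

```bash
python3 -m crank '[[0,0,40,0.20,0.25,0.1,0.087],[0,0,60,0.33,0.4,0.1,0.087],[0,0,70,0.36,0.5,0.1,0.087],[0,0,80,0.36,0.5,0.1,0.087],[0,0,90,0.36,0.6,0.1,0.087],[0,0,100,0.36,0.6,0.1,0.087],[0,0,110,0.36,0.6,0.1,0.087],[0,0,110,0.36,0.7,0.1,0.087],[0,0,110,0.36,0.7,0.1,0.087],[0,0,110,0.36,0.75,0.1,0.087],[0,0,110,0.36,0.75,0.1,0.087],[0,0,110,0.36,0.75,0.1,0.087]]'
```

```text
time: 1.6
tool_pos: [0.4758, 0.0498, 0.3406]
orientation: [1.49, 2.765, -0.0]
contact_force: [1.2, -0.1, -0.7]
finger_gap: 0.0871
grasp_force: 0.0
```

```bash
cat >> m.py <<'E'
from scipy.spatial.transform import Rotation as Ro
def go(x,y,z,ang):
    o=observe(); y_=Ro.from_rotvec(o['orientation']).as_matrix()[:,1]
    d=(ang-np.degrees(np.arctan2(y_[1],y_[0]))+90)%180-90
    print('turn',round(d,1),'shift',np.round(np.array([x,y,z])-o['tool_pos'],4),'q7',round(o['qpos'][6],2),'t',o['time'])
E
python3 - <<'E'
from m import *
im,P=cap('top','t1'); carriers(im,P)
go(.538,.2297,.096,100.1)
E
```

```text
car [537.8 361.2] 52 10 ybar angle from world x 82.5 79 0.118
car [537.9 229.7] 51 11 ybar angle from world x 99.8 81 0.117
car [446.7 237.9] 51 10 ybar angle from world x 80.8 76 0.118
car [434.9 358.2] 52 10 ybar angle from world x 75.1 78 0.118
turn 66.3 shift [ 0.0615  0.1713 -0.2454] q7 0.38 t 1.65
```

```bash
python3 -m crank '[[0,0,10,0.02,0.05,-0.02,0.087],[0,0,20,0.04,0.1,-0.04,0.087],[0,0,30,0.061,0.15,-0.06,0.087],[0,0,40,0.061,0.171,-0.08,0.087],[0,0,50,0.061,0.171,-0.08,0.087],[0,0,60,0.061,0.171,-0.08,0.087],[0,0,66.3,0.0615,0.1713,-0.1,0.087],[0,0,66.3,0.0615,0.1713,-0.14,0.087],[0,0,66.3,0.0615,0.1713,-0.14,0.087]]'; python3 - <<'E'
from m import *
go(.538,.2297,.096,100)
cap('wrist','w1')
E
```

```text
time: 2.78
tool_pos: [0.536, 0.218, 0.198]
orientation: [0.263, -3.126, 0.002]
contact_force: [-0.7, 0.0, 0.7]
finger_gap: 0.0867
grasp_force: 0.0
turn 0.4 shift [ 0.002   0.0117 -0.102 ] q7 0.97 t 2.775
```

View pics/w1.png

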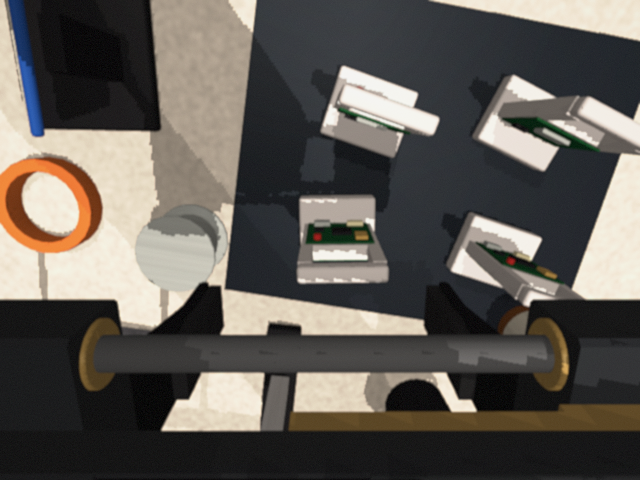

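The wrist view shows the carrier upright between the fingers, centred at about column 340, with the others around (385,110), (545,120) and (505,245).

```bash
python3 - <<'E'
from m import *
go(.538,.2297,.096,100)
E

```

```text
turn 0.4 shift [ 0.0012  0.0109 -0.1041] q7 0.98 t 2.825
```

```bash
python3 -m crank '[[0,0,0.4,0.0012,0.011,-0.02,0.087],[0,0,0.4,0.0012,0.011,-0.06,0.087],[0,0,0.4,0.0012,0.011,-0.104,0.087],[0,0,0.4,0.0012,0.011,-0.104,0.087],[0,0,0.4,0.0012,0.011,-0.104,0.087],[0,0,0.4,0.0012,0.011,-0.104,0.087]]'; python3 - <<'E'
from m import *
go(.538,.2297,.096,100)
E

```

```text
time: 3.58
tool_pos: [0.5395, 0.231, 0.0986]
orientation: [-0.275, 3.127, 0.001]
contact_force: [-0.6, 0.9, 0.6]
finger_gap: 0.0867
grasp_force: 0.0
turn -0.0 shift [-0.0015 -0.0013 -0.0026] q7 0.89 t 3.575
```

```bash
python3 -m crank '[[0,0,0,0,0,0,0.04],[0,0,0,0,0,0,0.04],[0,0,0,0,0,0,0.04],[0,0,0,0,0,0,0.04],[0,0,0,0,0,0.03,0.04],[0,0,0,0,0,0.08,0.04],[0,0,0,0,0,0.14,0.04],[0,0,0,0,0,0.14,0.04]]'; python3 - <<'E'
from m import *
go(.5943,-.1942,.24,93.3)
E

```

```text
time: 4.58
tool_pos: [0.5397, 0.2317, 0.2408]
orientation: [-0.275, 3.123, 0.003]
contact_force: [0.4, 0.3, -2.2]
finger_gap: 0.0519
grasp_force: 30.0
turn -6.7 shift [ 0.0546 -0.4259 -0.0008] q7 0.98 t 4.575
```

```bash
python3 -m crank '[[0,0,-1,0,-0.02,0,0.04],[0,0,-2,0.01,-0.06,0,0.04],[0,0,-3,0.02,-0.11,0,0.04],[0,0,-4,0.03,-0.16,0,0.04],[0,0,-5,0.04,-0.21,0,0.04],[0,0,-6,0.05,-0.26,0,0.04],[0,0,-6.7,0.055,-0.31,0,0.04],[0,0,-6.7,0.055,-0.36,0,0.04],[0,0,-6.7,0.055,-0.4,0,0.04],[0,0,-6.7,0.055,-0.426,0,0.04],[0,0,-6.7,0.055,-0.426,0,0.04],[0,0,-6.7,0.055,-0.426,0,0.04]]'; python3 - <<'E'
from m import *
go(.5943,-.1942,.196,93.3)
im,P=cap('scene','s1')
cv2.imwrite('pics/s1c.png',cv2.resize(im[180:400,120:440],None,fx=2.5,fy=2.5)[:,:,::-1])
E

```

```text
time: 6.08
tool_pos: [0.5932, -0.1947, 0.2356]
orientation: [0.093, -3.139, -0.002]
contact_force: [-0.2, -0.0, -1.3]
finger_gap: 0.0516
grasp_force: 30.0
turn -0.1 shift [ 0.0011  0.0005 -0.0396] q7 1.61 t 6.075
```

View pics/s1c.png

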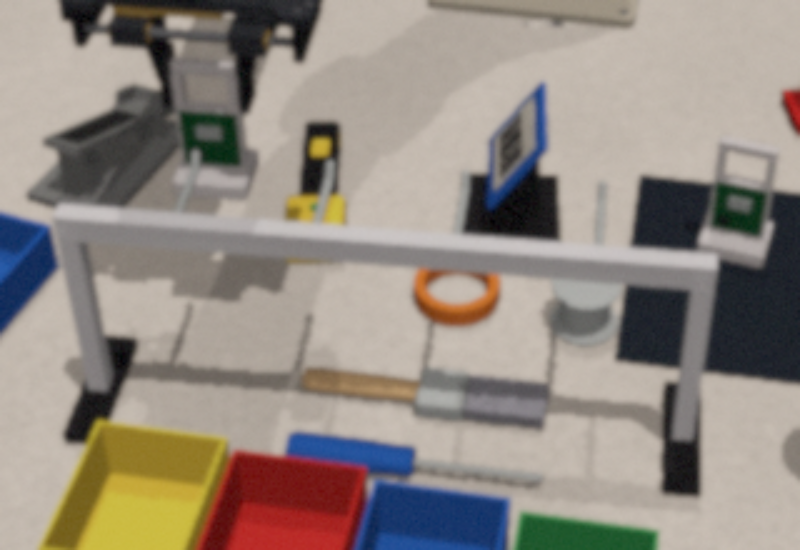

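The carrier is held upright at about (210,130), in front of the hook with its tip at (195,155). Next I insert it and lower it.

```bash
python3 -m crank '[[0,0,0,0,0,-0.02,0.04],[0,0,0,0.001,0,-0.04,0.04],[0,0,0,0.001,0.001,-0.04,0.04],[0,0,0,0.001,0.001,-0.04,0.04]]'; python3 - <<'E'
from m import *
go(.6692,-.1898,.196,93.3)
E

```

```text
time: 6.62
tool_pos: [0.5946, -0.1945, 0.1965]
orientation: [0.092, -3.14, -0.001]
contact_force: [0.3, -0.3, -2.0]
finger_gap: 0.0517
grasp_force: 30.0
turn -0.1 shift [ 0.0746  0.0047 -0.0005] q7 1.59 t 6.625
```

```bash
python3 -m crank '[[0,0,0,0.015,0.001,0,0.04],[0,0,0,0.035,0.002,0,0.04],[0,0,0,0.055,0.003,0,0.04],[0,0,0,0.0746,0.0047,0,0.04],[0,0,0,0.0746,0.0047,0,0.04],[0,0,0,0.0746,0.0047,0,0.04]]'; python3 - <<'E'
from m import *
go(.6692,-.1898,.1786,93.3)
E

```

```text
time: 7.38
tool_pos: [0.6688, -0.1901, 0.1968]
orientation: [-0.092, 3.14, -0.0]
contact_force: [-0.4, 0.0, -2.0]
finger_gap: 0.0522
grasp_force: 30.0
turn -0.0 shift [ 0.0004  0.0003 -0.0182] q7 1.55 t 7.375
```

```bash
python3 -m crank '[[0,0,0,0,0,-0.006,0.04],[0,0,0,0,0,-0.012,0.04],[0,0,0,0,0,-0.016,0.04],[0,0,0,0,0,-0.018,0.04],[0,0,0,0,0,-0.018,0.04],[0,0,0,0,0,-0.018,0.04]]'
```

```text
time: 8.12
tool_pos: [0.6689, -0.1904, 0.1815]
orientation: [-0.09, 3.139, -0.002]
contact_force: [-11.6, 0.2, 18.7]
finger_gap: 0.0515
grasp_force: 30.1
```

```bash
python3 -m crank '[[0,0,0,0,0,0.0015,0.04],[0,0,0,0,0,0.0015,0.04],[0,0,0,0,0,0.0015,0.055],[0,0,0,0,0,0.0015,0.065],[0,0,0,0,0,0.0015,0.068],[0,0,0,0,0,0.0015,0.068],[0,0,0,0,0,0.0015,0.068]]'; python3 - <<'E'
from m import *
im,P=cap('scene','s2')
cv2.imwrite('pics/s2c.png',cv2.resize(im[180:400,120:440],None,fx=2.5,fy=2.5)[:,:,::-1])
E

```

```text
time: 9.0
tool_pos: [0.669, -0.1901, 0.1799]
orientation: [0.092, -3.14, -0.0]
contact_force: [-0.4, 0.6, 0.8]
finger_gap: 0.0676
grasp_force: 0.0
```

View pics/s2c.png

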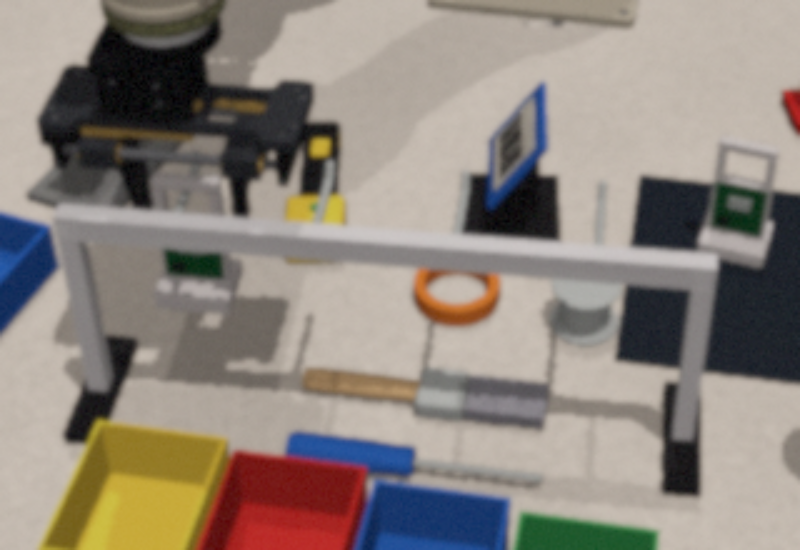

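The carrier hangs on its hook (seen at 195,250). On to the next one.

```bash
python3 -m crank '[[0,0,0,0,0,0.03,0.07],[0,0,0,0,0,0.07,0.087],[0,0,-2,-0.03,0.04,0.1,0.087],[0,0,-4,-0.06,0.09,0.1,0.087],[0,0,-6,-0.09,0.15,0.1,0.087],[0,0,-8,-0.12,0.21,0.1,0.087],[0,0,-10,-0.15,0.27,0.1,0.087],[0,0,-12,-0.18,0.32,0.1,0.087],[0,0,-12.5,-0.21,0.37,0.08,0.087],[0,0,-12.5,-0.222,0.41,0.05,0.087],[0,0,-12.5,-0.222,0.428,0.02,0.087],[0,0,-12.5,-0.222,0.428,0,0.087]]'; python3 - <<'E'
from m import *
im,P=cap('top','t2'); carriers(im,P)
go(.4467,.2379,.098,80.8)
E

```

```text
time: 10.55
tool_pos: [0.4462, 0.2391, 0.1789]
orientation: [-0.246, -3.131, -0.001]
contact_force: [-0.6, 0.6, 0.2]
finger_gap: 0.0864
grasp_force: 0.0
car [539.3 370.1] 34 9 ybar angle from world x 82.4 51 0.118
turn -0.1 shift [ 0.0008  0.0007 -0.0788] q7 0.61 t 10.6
```

```bash
python3 -m crank '[[0,0,0,0.0008,0.0007,-0.04,0.087],[0,0,0,0.0008,0.0007,-0.08,0.087],[0,0,0,0.0008,0.0007,-0.08,0.087],[0,0,0,0.0008,0.0007,-0.08,0.04],[0,0,0,0.0008,0.0007,-0.08,0.04],[0,0,0,0.0008,0.0007,-0.08,0.04],[0,0,0,0.0008,0.0007,-0.08,0.04],[0,0,0,0.0008,0.0007,-0.08,0.04]]'; python3 - <<'E'
from m import *
go(.5882,-.0894,.24,93.3)
E

```

```text
time: 11.6
tool_pos: [0.4481, 0.2385, 0.1003]
orientation: [0.251, 3.131, -0.0]
contact_force: [-0.1, -1.6, 2.7]
finger_gap: 0.052
grasp_force: 29.9
turn 12.5 shift [ 0.1401 -0.3279  0.1397] q7 0.52 t 11.6
```

```bash
python3 -m crank '[[0,0,0,0,0,0.04,0.04],[0,0,0,0,0,0.09,0.04],[0,0,2,0.03,-0.02,0.14,0.04],[0,0,4,0.07,-0.05,0.14,0.04],[0,0,6,0.1,-0.1,0.14,0.04],[0,0,8,0.13,-0.15,0.14,0.04],[0,0,10,0.14,-0.2,0.14,0.04],[0,0,12,0.14,-0.25,0.14,0.04],[0,0,12.5,0.14,-0.3,0.12,0.04],[0,0,12.5,0.14,-0.328,0.1,0.04],[0,0,12.5,0.14,-0.328,0.097,0.04],[0,0,12.5,0.14,-0.328,0.097,0.04]]'; python3 - <<'E'
from m import *
go(.5882,-.0894,.197,93.3)
go(.6631,-.0850,.197,93.3)
E

```

```text
time: 13.1
tool_pos: [0.5878, -0.0876, 0.1968]
orientation: [0.094, -3.14, -0.002]
contact_force: [-0.8, 1.5, -1.8]
finger_gap: 0.0521
grasp_force: 29.9
turn -0.1 shift [ 0.0004 -0.0018  0.0002] q7 1.41 t 13.1
turn -0.1 shift [0.0753 0.0026 0.0002] q7 1.41 t 13.1
```

```bash
python3 -m crank '[[0,0,0,0.015,0.001,0,0.04],[0,0,0,0.035,0.002,0,0.04],[0,0,0,0.055,0.002,0,0.04],[0,0,0,0.075,0.003,0,0.04],[0,0,0,0.075,0.003,0,0.04],[0,0,0,0.075,0.003,0,0.04],[0,0,0,0.075,0.003,-0.006,0.04],[0,0,0,0.075,0.003,-0.011,0.04],[0,0,0,0.075,0.003,-0.014,0.04],[0,0,0,0.075,0.003,-0.016,0.04],[0,0,0,0.075,0.003,-0.016,0.04]]'
```

```text
time: 14.48
tool_pos: [0.6628, -0.0864, 0.1809]
orientation: [0.091, -3.14, -0.0]
contact_force: [-0.4, 0.7, -2.1]
finger_gap: 0.052
grasp_force: 29.9
```

```bash
python3 -m crank '[[0,0,0,0,0,-0.001,0.04],[0,0,0,0,0,-0.002,0.04],[0,0,0,0,0,-0.002,0.04],[0,0,0,0,0,-0.002,0.04]]'
```

```text
time: 14.98
tool_pos: [0.6631, -0.0863, 0.1803]
orientation: [-0.091, 3.139, -0.001]
contact_force: [-3.4, 0.1, 8.0]
finger_gap: 0.0517
grasp_force: 29.9
```

Contact; release and go to the third (537.8, 361.2, angle 82).

```bash
python3 -m crank '[[0,0,0,0,0,0.001,0.04],[0,0,0,0,0,0.001,0.05],[0,0,0,0,0,0.001,0.06],[0,0,0,0,0,0.001,0.068],[0,0,0,0,0,0.001,0.068],[0,0,0,0,0,0.03,0.068],[0,0,0,0,0,0.07,0.087],[0,0,0,-0.02,0.03,0.1,0.087],[0,0,0,-0.05,0.07,0.1,0.087],[0,0,0,-0.08,0.12,0.1,0.087],[0,0,0,-0.1,0.17,0.1,0.087],[0,0,0,-0.12,0.22,0.1,0.087]]'; python3 - <<'E'
from m import *
im,P=cap('top','t3'); carriers(im,P)
z=P[...,2];r=(z>.19)&(z<.21)
go(.5378,.3612,.18,82)
cv2.imwrite('pics/t3c.png',cv2.resize(im[130:310,150:450],None,fx=2.5,fy=2.5)[:,:,::-1])
E

```

```text
time: 16.48
tool_pos: [0.542, 0.1349, 0.2791]
orientation: [-0.091, 3.14, -0.001]
contact_force: [0.9, 1.4, 0.0]
finger_gap: 0.0871
grasp_force: 0.0
car [538.1 361.8] 51 10 ybar angle from world x 81.7 79 0.117
car [434.9 357.9] 53 10 ybar angle from world x 74.6 77 0.118
turn -11.9 shift [-0.0005  0.2181 -0.0999] q7 1.06 t 16.525
```

View pics/t3c.png

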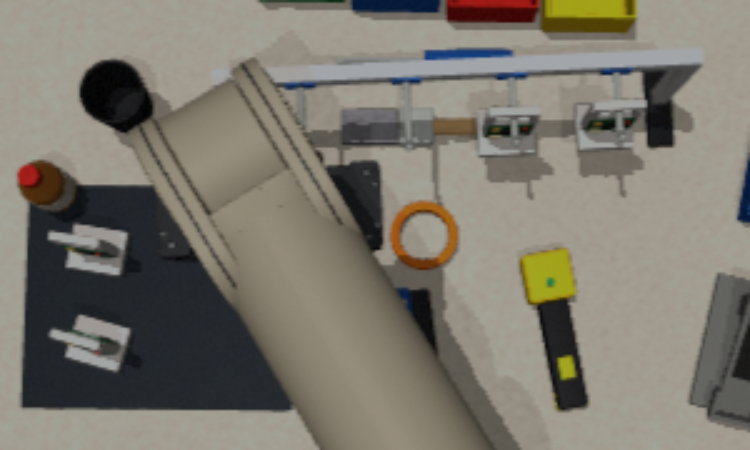

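Two carriers hang straight on their hooks (510,125 and 610,120 in the crop), and two remain on the mat.

```bash
python3 -m crank '[[0,0,-3,0,0.04,0,0.087],[0,0,-6,0,0.1,0,0.087],[0,0,-9,0,0.16,-0.04,0.087],[0,0,-11.7,-0.0005,0.2,-0.08,0.087],[0,0,-11.7,-0.0005,0.2181,-0.11,0.087],[0,0,-11.7,-0.0005,0.2181,-0.11,0.087],[0,0,-11.7,-0.0005,0.2181,-0.11,0.087]]'; python3 - <<'E'
from m import *
go(.538,.3615,.098,82)
E

```

```text
time: 17.4
tool_pos: [0.5431, 0.3512, 0.17]
orientation: [0.23, 3.132, 0.001]
contact_force: [0.1, 1.0, 0.3]
finger_gap: 0.0867
grasp_force: 0.0
turn 0.4 shift [-0.0051  0.0103 -0.072 ] q7 0.44 t 17.4
```

```bash
python3 -m crank '[[0,0,0,-0.005,0.01,0,0.087],[0,0,0,-0.005,0.01,-0.04,0.087],[0,0,0,-0.005,0.01,-0.072,0.087],[0,0,0,-0.005,0.01,-0.072,0.087],[0,0,0,-0.005,0.01,-0.072,0.087]]'; python3 - <<'E'
from m import *
go(.538,.3615,.098,82)
E

```

```text
time: 18.02
tool_pos: [0.538, 0.3624, 0.0991]
orientation: [0.229, 3.132, 0.003]
contact_force: [0.8, -0.5, 1.3]
finger_gap: 0.087
grasp_force: 0.0
turn 0.4 shift [ 0.     -0.0009 -0.0011] q7 0.39 t 18.025
```

```bash
python3 -m crank '[[0,0,0,0,0,0,0.04],[0,0,0,0,0,0,0.04],[0,0,0,0,0,0,0.04],[0,0,0,0,0,0,0.04],[0,0,0,0,0,0.04,0.04],[0,0,0,0,0,0.09,0.04],[0,0,2,0.01,-0.03,0.14,0.04],[0,0,4,0.02,-0.07,0.14,0.04],[0,0,6,0.03,-0.12,0.14,0.04],[0,0,8,0.04,-0.17,0.14,0.04],[0,0,10,0.044,-0.21,0.14,0.04],[0,0,11.7,0.044,-0.21,0.14,0.04]]'; python3 - <<'E'
from m import *
go(.5821,.0149,.196,93.3)
E

```

```text
time: 19.52
tool_pos: [0.5823, 0.1471, 0.2363]
orientation: [0.083, -3.14, 0.003]
contact_force: [0.2, 0.5, -2.8]
finger_gap: 0.0523
grasp_force: 29.9
turn 0.3 shift [-0.0002 -0.1322 -0.0403] q7 1.0 t 19.525
```

```bash
python3 -m crank '[[0,0,0,0,-0.04,-0.005,0.04],[0,0,0,0,-0.09,-0.02,0.04],[0,0,0,0,-0.132,-0.04,0.04],[0,0,0,0,-0.134,-0.043,0.04],[0,0,0,0,-0.134,-0.043,0.04],[0,0,0,0,-0.134,-0.043,0.04]]'; python3 - <<'E'
from m import *
go(.657,.0193,.196,93.3)
E

```

```text
time: 20.27
tool_pos: [0.5814, 0.0198, 0.1946]
orientation: [-0.096, 3.139, 0.001]
contact_force: [-0.9, -0.6, -2.5]
finger_gap: 0.0516
grasp_force: 29.9
turn -0.2 shift [ 0.0756 -0.0005  0.0014] q7 1.22 t 20.275
```

```bash
python3 -m crank '[[0,0,0,0.015,0,0.0014,0.04],[0,0,0,0.035,0,0.0014,0.04],[0,0,0,0.055,0,0.0014,0.04],[0,0,0,0.075,0,0.0014,0.04],[0,0,0,0.075,0,0.0014,0.04],[0,0,0,0.075,0,0.0014,0.04],[0,0,0,0.075,0,-0.005,0.04],[0,0,0,0.075,0,-0.01,0.04],[0,0,0,0.075,0,-0.013,0.04],[0,0,0,0.075,0,-0.015,0.04],[0,0,0,0.075,0,-0.015,0.04]]'
```

```text
time: 21.65
tool_pos: [0.6563, 0.0175, 0.1808]
orientation: [-0.091, 3.14, -0.001]
contact_force: [-7.7, -1.9, 12.9]
finger_gap: 0.0519
grasp_force: 29.9
```

Resting. Release and go to the fourth (434.9, 358, 74.8).

```bash
python3 -m crank '[[0,0,0,0,0,0.001,0.04],[0,0,0,0,0,0.001,0.05],[0,0,0,0,0,0.001,0.06],[0,0,0,0,0,0.001,0.068],[0,0,0,0,0,0.001,0.068],[0,0,0,0,0,0.03,0.068],[0,0,0,0,0,0.07,0.087],[0,0,-2,-0.03,0.03,0.1,0.087],[0,0,-5,-0.07,0.07,0.1,0.087],[0,0,-8,-0.1,0.12,0.1,0.087],[0,0,-11,-0.13,0.17,0.1,0.087],[0,0,-14,-0.16,0.2,0.1,0.087]]'; python3 -m crank '[[0,0,0,0,0,0,0.087]]'; python3 - <<'E'
from m import *
im,P=cap('top','t4'); carriers(im,P)
go(.4349,.358,.17,74.8)
E

```

```text
time: 23.15
tool_pos: [0.4946, 0.2204, 0.2792]
orientation: [0.29, 3.128, 0.001]
contact_force: [0.7, 0.9, 1.4]
finger_gap: 0.0868
grasp_force: 0.0
time: 23.28
tool_pos: [0.4939, 0.221, 0.2796]
orientation: [0.283, 3.128, -0.0]
contact_force: [0.5, -0.5, 0.3]
finger_gap: 0.0869
grasp_force: 0.0
car [437.4 368. ] 31 9 ybar angle from world x 74.1 38 0.118
turn -4.7 shift [-0.0607  0.1392 -0.1093] q7 0.68 t 23.325
```

```bash
python3 -m crank '[[0,0,-2,-0.02,0.05,0,0.087],[0,0,-4.7,-0.05,0.1,-0.04,0.087],[0,0,-4.7,-0.06,0.137,-0.08,0.087],[0,0,-4.7,-0.06,0.137,-0.105,0.087],[0,0,-4.7,-0.06,0.137,-0.105,0.087],[0,0,-4.7,-0.06,0.137,-0.105,0.087]]'; python3 - <<'E'
from m import *
go(.4349,.358,.098,74.8)
E

```

```text
time: 24.08
tool_pos: [0.4377, 0.3541, 0.175]
orientation: [0.423, 3.112, 0.001]
contact_force: [-0.6, -1.4, 0.3]
finger_gap: 0.0866
grasp_force: 0.0
turn 0.3 shift [-0.0028  0.0039 -0.077 ] q7 0.24 t 24.075
```

```bash
python3 -m crank '[[0,0,0,-0.002,0.003,0,0.087],[0,0,0,-0.002,0.003,-0.04,0.087],[0,0,0,-0.002,0.003,-0.077,0.087],[0,0,0,-0.002,0.003,-0.077,0.087],[0,0,0,-0.002,0.003,-0.077,0.087],[0,0,0,-0.002,0.003,-0.077,0.04],[0,0,0,-0.002,0.003,-0.077,0.04],[0,0,0,-0.002,0.003,-0.077,0.04],[0,0,0,-0.002,0.003,-0.077,0.04],[0,0,0,-0.002,0.003,-0.077,0.04]]'; python3 - <<'E'
from m import *
go(.576,.1193,.196,93.3)
E

```

```text
time: 25.32
tool_pos: [0.4343, 0.3578, 0.0971]
orientation: [0.42, 3.113, 0.0]
contact_force: [-0.1, 0.5, 0.0]
finger_gap: 0.0518
grasp_force: 30.0
turn 18.7 shift [ 0.1417 -0.2385  0.0989] q7 0.17 t 25.325
```

```bash
python3 -m crank '[[0,0,0,0,0,0.04,0.04],[0,0,0,0,0,0.09,0.04],[0,0,3,0.03,-0.03,0.14,0.04],[0,0,6,0.06,-0.07,0.14,0.04],[0,0,10,0.09,-0.12,0.14,0.04],[0,0,14,0.12,-0.17,0.14,0.04],[0,0,18.7,0.142,-0.21,0.13,0.04],[0,0,18.7,0.142,-0.24,0.11,0.04],[0,0,18.7,0.142,-0.24,0.098,0.04],[0,0,18.7,0.142,-0.24,0.098,0.04],[0,0,18.7,0.142,-0.24,0.098,0.04]]'; python3 - <<'E'
from m import *
go(.6509,.1237,.195,93.3)
E

```

```text
time: 26.7
tool_pos: [0.5762, 0.1193, 0.1957]
orientation: [-0.095, 3.139, 0.001]
contact_force: [0.3, 0.4, -2.6]
finger_gap: 0.0516
grasp_force: 30.0
turn -0.2 shift [ 0.0747  0.0044 -0.0007] q7 1.03 t 26.7
```

```bash
python3 -m crank '[[0,0,0,0.015,0.001,0,0.04],[0,0,0,0.035,0.002,0,0.04],[0,0,0,0.055,0.003,0,0.04],[0,0,0,0.075,0.0044,0,0.04],[0,0,0,0.075,0.0044,0,0.04],[0,0,0,0.075,0.0044,0,0.04],[0,0,0,0.075,0.0044,-0.006,0.04],[0,0,0,0.075,0.0044,-0.011,0.04],[0,0,0,0.075,0.0044,-0.015,0.04],[0,0,0,0.075,0.0044,-0.018,0.04],[0,0,0,0.075,0.0044,-0.018,0.04]]'
```

```text
time: 28.08
tool_pos: [0.6514, 0.122, 0.1774]
orientation: [-0.091, 3.14, -0.0]
contact_force: [-1.5, -1.4, 2.7]
finger_gap: 0.0517
grasp_force: 30.0
```

```bash
python3 -m crank '[[0,0,0,0,0,0,0.05],[0,0,0,0,0,0,0.06],[0,0,0,0,0,0,0.068],[0,0,0,0,0,0,0.068],[0,0,0,0,0,0.03,0.068],[0,0,0,0,0,0.07,0.087],[0,0,-10,-0.04,-0.02,0.1,0.087],[0,0,-20,-0.08,-0.06,0.1,0.087],[0,0,-30,-0.12,-0.1,0.1,0.087],[0,0,-40,-0.15,-0.14,0.1,0.087],[0,0,-50,-0.18,-0.18,0.1,0.087],[0,0,-60,-0.2,-0.2,0.1,0.087]]'; python3 -m crank '[[0,0,-10,0,-0.02,0,0.087],[0,0,-20,0,-0.05,0,0.087],[0,0,-30,0,-0.07,0,0.087],[0,0,-40,0,-0.07,0,0.087],[0,0,-50,0,-0.07,0,0.087],[0,0,-60,0,-0.07,0,0.087],[0,0,-70,0,-0.07,0,0.087],[0,0,-80,0,-0.07,0,0.087],[0,0,-90,0,-0.07,0,0.087],[0,0,-100,0,-0.07,0,0.087],[0,0,-110,0,-0.07,0,0.087],[0,0,-112,0,-0.07,0,0.087]]'; python3 - <<'E'
from m import *
im,P=cap('top','t5'); carriers(im,P)
go(.457,-.1485,.2,100.9)
im,_=cap('scene','s5'); im2,_=cap('wrist','w5')
cv2.imwrite('pics/b5.png',np.hstack([cv2.resize(im[170:400,60:520],None,fx=1,fy=1.2)[:276],im2[::2,::2][:240].repeat(1,0) if 0 else cv2.resize(im2,(340,276))])[:,:,::-1])
E

```

```text
time: 29.58
tool_pos: [0.45, -0.0801, 0.277]
orientation: [1.503, 2.758, -0.002]
contact_force: [-0.4, 0.4, 0.4]
finger_gap: 0.0867
grasp_force: 0.0
time: 31.08
tool_pos: [0.4514, -0.1477, 0.277]
orientation: [3.126, 0.31, 0.0]
contact_force: [0.3, -0.6, 0.3]
finger_gap: 0.087
grasp_force: 0.0
car [637.8 137.9] 33 26 ybar angle from world x 88.0 82 0.097
turn -0.4 shift [ 0.0056 -0.0008 -0.077 ] q7 -1.16 t 31.125
```

View pics/b5.png

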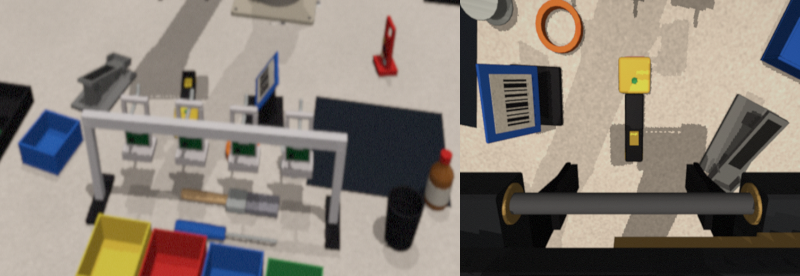

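All four carriers hang, the mat is empty, and the wrist view has the scanner, label and cradle in sight. I'll measure those three from it.

```bash
cat > w.py <<'E'
from m import *
from scipy.spatial.transform import Rotation as Ro
def pick(im,P,box,zlo,zhi=1):
    x0,x1,y0,y1=box
    m=(P[...,0]>x0)&(P[...,0]<x1)&(P[...,1]>y0)&(P[...,1]<y1)&(P[...,2]>zlo)&(P[...,2]<zhi)
    return P[m],im[m].astype(int)
def ana(name):
    im,P=load(name)
    q,c=pick(im,P,(.33,.58,-.21,-.08),.012,.05)
    r=cv2.minAreaRect((q[:,:2]*1000).astype(np.float32));print('scanner',len(q),r)
    q,c=pick(im,P,(.33,.58,-.21,-.08),.033,.05);print(' head',cv2.minAreaRect((q[:,:2]*1000).astype(np.float32)),np.median(q[:,2]))
    q,c=pick(im,P,(.37,.52,-.02,.09),.05,.14)
    n=0
    if len(q)>50:
        for _ in range(3):
            m=q.mean(0);n=np.linalg.svd(q-m,full_matrices=False)[2][2];n*=np.sign(n[2]);k=abs((q-m)@n)<.004;q=q[k];c=c[k]
        e=np.cross([0,0,1],n);e/=np.linalg.norm(e);u=np.cross(n,e)
        ab=(q-m)@np.c_[e,u]
        r=cv2.minAreaRect((ab*1000).astype(np.float32));ctr=m+r[0][0]/1000*e+r[0][1]/1000*u
        print('plate n',n,'ctr',ctr,r)
        w=(c.max(1)-c.min(1)<45)&(abs(ab-np.array(r[0])/1000)<.045).all(1);rr=cv2.minAreaRect((ab[w]*1000).astype(np.float32));print(' label ctr',m+rr[0][0]/1000*e+rr[0][1]/1000*u,rr)
    q,c=pick(im,P,(.33,.53,-.42,-.28),.012,.09)
    print('cradle',len(q))
    A=np.c_[q[:,:2],np.ones(len(q))];rng=np.random.default_rng(0);best=None
    for _ in range(400):   # bed plane: slope 20
        i=rng.choice(len(q),3)
        try:s=np.linalg.solve(A[i],q[i,2])
        except Exception: continue
        if abs(np.hypot(s[0],s[1])-.364)>.07: continue
        k=abs(A@s-q[:,2])<.002
        if best is None or k.sum()>best.sum():best=k
    s=np.linalg.lstsq(A[best],q[best,2],rcond=None)[0];p=q[best]
    r=cv2.minAreaRect((p[:,:2]*1000).astype(np.float32))
    print(' bed',best.sum(),s,'slope',np.degrees(np.arctan(np.hypot(*s[:2]))),'dir',np.degrees(np.arctan2(s[1],s[0])),r,'z',p[:,2].min(),p[:,2].max())
    return q,best
if __name__=='__main__':
    import sys
    for a in sys.argv[1:]: print('==',a);ana(a)
E
python3 w.py w5 t5 t0
```

```text
== w5
scanner 7997 ((457.7851867675781, -150.0089569091797), (175.6866455078125, 53.98512649536133), 10.332894325256348)
 head ((463.90594482421875, -149.18862915039062), (160.65606689453125, 53.93821334838867), 10.647621154785156) 0.03861658304515336
plate n [ 0.12393243 -0.81194883  0.57042077] ctr [0.44603703 0.02972757 0.08896982] ((-2.6448020935058594, -5.468505859375), (86.41277313232422, 100.15460968017578), 89.80148315429688)
 label ctr [0.44332873 0.02953419 0.08928299] ((-5.351264953613281, -5.087226867675781), (85.86466979980469, 82.77906036376953), 89.52349090576172)
cradle 8604
 bed 5779 [ 0.35763387 -0.08633473 -0.13608292] slope 20.19892943822736 dir -13.571844195185388 ((434.7513122558594, -358.36651611328125), (52.93173599243164, 144.1963653564453), 76.74565124511719) z 0.022145381084785865 0.07760985133344428
== t5
scanner 325 ((455.8963623046875, -149.7337188720703), (173.23272705078125, 54.287105560302734), 11.668954849243164)
 head ((463.2166442871094, -149.19461059570312), (159.3411865234375, 52.92136764526367), 12.712061882019043) 0.037853137174653995
plate n [
[... 713 characters left out ...]
5458984375, -149.27194213867188), (173.17845153808594, 53.61275863647461), 11.139451026916504) 0.03708712518686119
plate n [ 0.11931528 -0.81141438  0.57216306] ctr [0.44355067 0.03206275 0.08995853] ((0.4907417297363281, -2.737518310546875), (90.05077362060547, 100.0491714477539), 89.81842041015625)
 label ctr [0.44497031 0.02934287 0.08580528] ((1.4995803833007812, -7.801597595214844), (78.93653106689453, 79.49748992919922), 0.6274598240852356)
cradle 1137
 bed 350 [ 0.34704294 -0.03358271 -0.11261994] slope 19.22182533899503 dir -5.527197831413889 ((432.38409423828125, -358.1282653808594), (47.64238739013672, 145.2620391845703), 74.6555404663086) z 0.022572375871796835 0.07510821468959494
```

```bash
python3 - <<'E'
from w import *
im,P=load('w5')
q,c=pick(im,P,(.33,.54,-.44,-.27),.008,.09)
a=np.radians(-13.4);X=np.array([np.cos(a),np.sin(a)]);Y=np.array([-np.sin(a),np.cos(a)])
r=np.c_[q[:,:2]@X,q[:,:2]@Y]; s=np.array([ 0.35763387,-0.08633473,-0.13608292]); h=q[:,2]-np.c_[q[:,:2],np.ones(len(q))]@s
bed=(abs(h)<.003)
for x0 in np.arange(.42,.6,.01):
    k=abs(r[:,0]-x0)<.005;b=r[k&bed][:,1];hi=r[k&(h>.005)][:,1]
    print(round(x0,3),'bed',len(b),np.round(np.percentile(b,[1,99]),4) if len(b) else '','hi',len(hi),np.round(np.percentile(hi,[1,25,75,99]),4) if len(hi) else '', 'hmax',round(h[k].max(),3) if k.any() else '')
k=bed&(abs(r[:,1]+.247)<.015);print('bed x range',np.percentile(r[k][:,0],[.5,99.5]))
k=(h>.006)&(abs(r[:,1]+.247)<.012);print('lip x',np.percentile(r[k][:,0],[1,50,99]),k.sum())
v=im[60:280,400:640]
cv2.imwrite('pics/cr.png',cv2.resize(v,None,fx=2.5,fy=2.5)[:,:,::-1])
E
```

```text
0.42 bed 0  hi 0  hmax 
0.43 bed 58 [-0.2692 -0.2229] hi 209 [-0.2729 -0.2667 -0.2506 -0.2345] hmax 0.015
0.44 bed 280 [-0.27   -0.2219] hi 168 [-0.2748 -0.2699 -0.2231 -0.2218] hmax 0.015
0.45 bed 313 [-0.2699 -0.2218] hi 174 [-0.2737 -0.2696 -0.2226 -0.2217] hmax 0.015
0.46 bed 383 [-0.273  -0.2222] hi 57 [-0.2719 -0.2696 -0.2231 -0.2215] hmax 0.015
0.47 bed 345 [-0.2675 -0.2289] hi 0  hmax 0.002
0.48 bed 353 [-0.2664 -0.2288] hi 0  hmax 0.002
0.49 bed 374 [-0.2666 -0.2288] hi 0  hmax 0.002
0.5 bed 392 [-0.2665 -0.2285] hi 0  hmax 0.002
0.51 bed 410 [-0.2665 -0.2285] hi 0  hmax 0.002
0.52 bed 428 [-0.2665 -0.2285] hi 0  hmax 0.002
0.53 bed 452 [-0.2662 -0.2283] hi 0  hmax 0.002
0.54 bed 478 [-0.2663 -0.2284] hi 0  hmax 0.002
0.55 bed 503 [-0.2664 -0.2281] hi 0  hmax 0.002
0.56 bed 521 [-0.2661 -0.228 ] hi 0  hmax 0.003
0.57 bed 553 [-0.2664 -0.2283] hi 0  hmax 0.004
0.58 bed 181 [-0.2659 -0.2282] hi 0  hmax 0.001
0.59 bed 0  hi 0  hmax -0.067
bed x range [0.43447578 0.57760748]
lip x [0.42772184 0.43170719 0.4334179 ] 88
```

```bash
python3 -m crank '[[0,0,-0.4,0.008,-0.001,-0.05,0.087],[0,0,-0.4,0.008,-0.001,-0.1,0.087],[0,0,-0.4,0.008,-0.001,-0.15,0.087],[0,0,-0.4,0.008,-0.001,-0.2,0.087],[0,0,-0.4,0.008,-0.001,-0.2,0.087],[0,0,-0.4,0.008,-0.001,-0.2,0.087]]'; python3 - <<'E'
from m import *
go(.4602,-.1495,.031,100.5)
E
```

```text
time: 31.98
tool_pos: [0.4605, -0.1489, 0.0788]
orientation: [3.126, 0.301, 0.003]
contact_force: [1.1, 0.3, -0.4]
finger_gap: 0.0871
grasp_force: 0.0
turn -0.5 shift [-0.0003 -0.0006 -0.0478] q7 -1.38 t 31.975
```

View pics/cr.png

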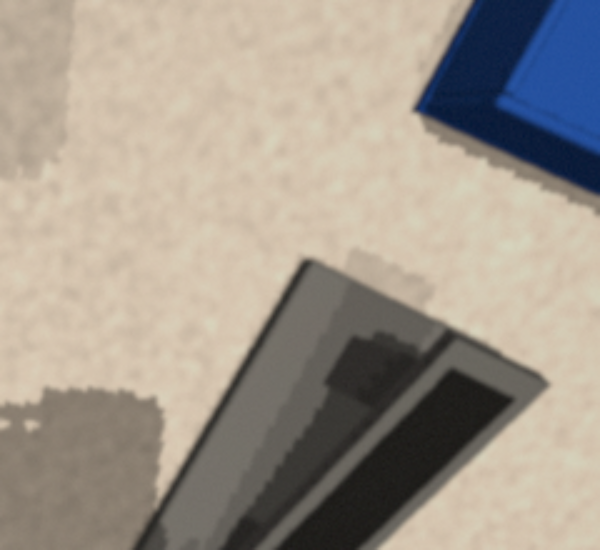

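The crop shows the cradle bed's upper end (about 500,370) and the drop-off to its left. The bed edges from depth are clean.

```bash
python3 -m crank '[[0,0,-0.5,0,-0.0006,-0.03,0.087],[0,0,-0.5,0,-0.0006,-0.0478,0.087],[0,0,-0.5,0,-0.0006,-0.0478,0.087],[0,0,-0.5,0,-0.0006,-0.0478,0.087],[0,0,-0.5,0,-0.0006,-0.0478,0.02],[0,0,-0.5,0,-0.0006,-0.0478,0.02],[0,0,-0.5,0,-0.0006,-0.0478,0.02],[0,0,-0.5,0,-0.0006,-0.0478,0.02],[0,0,-0.5,0,-0.0006,-0.0478,0.02],[0,0,-0.5,0,-0.0006,-0.0478,0.02]]'; python3 - <<'E'
from m import *
go(.4602,-.1495,.031,100.5);print(observe()['qpos'].round(2))
E
```

```text
time: 33.22
tool_pos: [0.4593, -0.1495, 0.0292]
orientation: [3.129, 0.286, -0.0]
contact_force: [-0.9, -3.4, 0.1]
finger_gap: 0.0349
grasp_force: 0.7
turn 0.1 shift [ 0.0009 -0.      0.0018] q7 -1.45 t 33.225
[ 0.93  0.39 -0.8   2.01  0.36  0.88 -1.45]
```

```bash
python3 -m crank '[[0,0,0,0,0,0,0.02],[0,0,0,0,0,0,0.02],[0,0,0,0,0,0,0.02],[0,0,0,0,0,0,0.02]]'; python3 - <<'E'
import numpy as np;from station import observe
o=observe();np.savez('grasp.npz',p=o['tool_pos'],r=o['orientation']);print(o['tool_pos'],o['orientation'])
E
python3 -m crank '[[0,0,0,0,0,0.02,0.02],[0,0,0,0,0,0.06,0.02],[0,0,0,0,0,0.11,0.02],[0,0,0,0,0,0.16,0.02],[0,0,0,0,0,0.2,0.02],[0,0,0,0,0,0.2,0.02],[0,0,0,0,0,0.2,0.02]]'
cat > s.py <<'E'
from w import *
z=np.load('grasp.npz')
def frame(x,zc):
    x=x/np.linalg.norm(x);y=np.cross(zc,x);y/=np.linalg.norm(y);return np.c_[x,y,np.cross(x,y)]
h=np.radians(10.5);S0=frame(np.array([np.cos(h),np.sin(h),0]),np.array([0,0,1.]));o0=np.array([.4602,-.1495,0])
R0=Ro.from_rotvec(z['r']).as_matrix()
yt=R0[:,1];print('heading by grip',np.degrees(np.arctan2(yt[1],yt[0]))%180-90)
hh=np.radians(np.degrees(np.arctan2(yt[1],yt[0]))%180-90);S0=frame(np.array([np.cos(hh),np.sin(hh),0]),np.array([0,0,1.]))
TS=R0.T@S0; tS=R0.T@(o0-z['p'])   # scanner in tool
n=np.array([.123,-.8117,.571]);n/=np.linalg.norm(n);lab_=np.array([.4452,.0300,.0885])
Saim=frame(-n,np.array([0,0,1.]));oaim=lab_-Saim@np.array([.185,0,.020])
a=np.radians(-13.4);t=np.radians(20);xb=np.array([np.cos(t)*np.cos(a),np.cos(t)*np.sin(a),np.sin(t)])
Sbed=frame(xb,np.array([0,0,1.]));obed=np.array([.4497,-.3615,.0557])
def to(S,o):
    ob=observe();R=Ro.from_rotvec(ob['orientation']).as_matrix()
    Rt=S@TS.T; p=o-Rt@tS
    d=Ro.from_matrix(Rt@R.T).as_rotvec(degrees=True)
    print('turn',np.round(d,2),'|',round(np.linalg.norm(d),1),'shift',np.round(p-ob['tool_pos'],4),'target',np.round(p,4),'q',ob['qpos'].round(2),'t',ob['time'])
    cs=R@TS; co=ob['tool_pos']+R@tS
    print('scanner now',co.round(4),'aim pt',np.round(co+cs@np.array([.185,0,.02]),4),'beam.n',round(np.degrees(np.arccos(min(1,-cs[:,0]@n))),2))
E
python3 -c "
from s import *
to(Saim,oaim)"
```

```text
time: 33.72
tool_pos: [0.4593, -0.1495, 0.0292]
orientation: [3.129, 0.286, 0.0]
contact_force: [0.3, -1.2, -0.3]
finger_gap: 0.0335
grasp_force: 29.9
[ 0.45934745 -0.14952745  0.02917803] [3.12851005e+00 2.85636393e-01 3.49625941e-05]
time: 34.6
tool_pos: [0.4589, -0.1493, 0.229]
orientation: [3.128, 0.286, -0.001]
contact_force: [-0.5, -0.1, -2.3]
finger_gap: 0.0338
grasp_force: 29.9
heading by grip 10.433408360991379
turn [-31.24  22.26  85.21] | 93.4 shift [ 0.0083  0.0336 -0.0269] target [ 0.4671 -0.1157  0.2021] q [ 1.09  0.1  -0.9   1.81  0.08  1.27 -1.23] t 34.6
scanner now [ 0.4597 -0.1492  0.1998] aim pt [ 0.6416 -0.1157  0.2197] beam.n 88.47
```

```bash
python3 -m crank '[[-3.12,2.23,8.52,0,0,0.02,0.02],[-6.25,4.45,17.04,0,0,0.03,0.02],[-9.37,6.68,25.56,0,0,0.03,0.02],[-12.5,8.9,34.08,0,0,0.03,0.02],[-15.62,11.13,42.6,0,0,0.03,0.02],[-18.74,13.36,51.13,0,0,0.03,0.02],[-21.87,15.58,59.65,0,0.01,0.03,0.02],[-24.99,17.81,68.17,0,0.02,0.02,0.02],[-28.12,20.03,76.69,0,0.03,0,0.02],[-31.24,22.26,85.21,0.008,0.033,-0.02,0.02],[-31.24,22.26,85.21,0.0083,0.0336,-0.0269,0.02],[-31.24,22.26,85.21,0.0083,0.0336,-0.0269,0.02]]'; python3 -c "
from s import *
to(Saim,oaim)"
```

```text
time: 36.1
tool_pos: [0.4671, -0.116, 0.2017]
orientation: [1.72, 1.993, -0.537]
contact_force: [0.4, 0.7, -1.4]
finger_gap: 0.0338
grasp_force: 29.9
heading by grip 10.433408360991379
turn [-0.16 -0.05  0.21] | 0.3 shift [0.     0.0004 0.0005] target [ 0.4671 -0.1157  0.2021] q [ 0.82  0.14 -1.12  2.    0.76  1.29 -0.45] t 36.1
scanner now [ 0.4696 -0.1318  0.1772] aim pt [0.4456 0.03   0.0884] beam.n 0.23
```

```bash
python3 -m crank '[[0,0,0,0,0.0004,0.0005,0.02],[0,0,0,0,0.0004,0.0005,0.02],[0,0,0,0,0.0004,0.0005,0.02],[0,0,0,0,0.0004,0.0005,0.02],[0,0,0,0,0.0004,0.0005,0.02],[0,0,0,0,0.0004,0.0005,0.02],[0,0,0,0,0.0004,0.0005,0.02],[0,0,0,0,0.0004,0.0005,0.02],[0,0,0,0,0.0004,0.0005,0.02],[0,0,0,0,0.0004,0.0005,0.02],[0,0,0,0,0.0004,0.0005,0.02],[0,0,0,0,0.0004,0.0005,0.02]]'; python3 - <<'E'
from s import *
im,P=cap('wrist','w6'); im1,_=cap('scene','s6')
# scanner points in tool frame via grasp: yellow head fit
o=observe();R=Ro.from_rotvec(o['orientation']).as_matrix();S=R@TS;c0=o['tool_pos']+R@tS
c=im.astype(int);y=(c[...,0]>120)&(c[...,1]>100)&(c[...,2]<70)&np.isfinite(P[...,0])
L=(P-c0)@S; y&=(abs(L)<.15).all(-1)
l=L[y];print(len(l));
if len(l)>50: print(np.percentile(l,[1,50,99],axis=0).round(4))
t=l[abs(l[:,2]-.038)<.006]
if len(t)>50: print('top tilt',np.linalg.lstsq(np.c_[t[:,:2],np.ones(len(t))],t[:,2],rcond=None)[0],cv2.minAreaRect((t[:,:2]*1000).astype(np.float32)))
cv2.imwrite('pics/b6.png',np.hstack([cv2.resize(im,(400,300)),cv2.resize(im1[180:360,140:380],(400,300))])[:,:,::-1])
E
```

```text
time: 37.6
tool_pos: [0.4677, -0.1155, 0.2028]
orientation: [1.715, 1.994, -0.537]
contact_force: [-0.1, 0.4, -3.2]
finger_gap: 0.0336
grasp_force: 29.9
heading by grip 10.433408360991379
24464
[[ 0.0311 -0.0234  0.0355]
 [ 0.0583  0.0047  0.0385]
 [ 0.0836  0.0274  0.0403]]
top tilt [-0.00443854 -0.00088319  0.03862254] ((25.561485290527344, 1.8280372619628906), (117.27699279785156, 53.3038330078125), 0.5570806860923767)
```

View pics/b6.png

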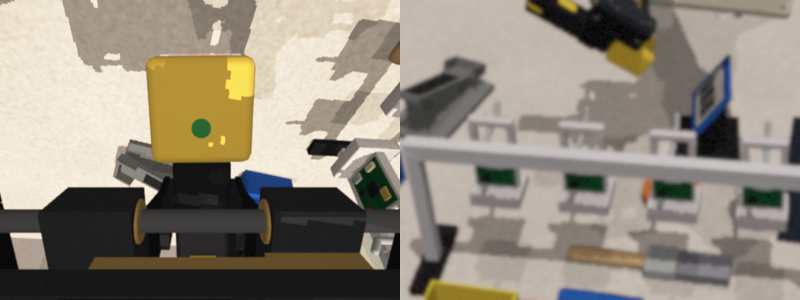

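The right-hand scene crop shows the scanner aimed at the label, and the wrist view shows the head square in the hand. It has been held for over a second; I'll hold a little more, then move to hover over the cradle.

```bash
python3 -m crank '[[0,0,0,0,0,0,0.02],[0,0,0,0,0,0,0.02],[0,0,0,0,0,0,0.02],[0,0,0,0,0,0,0.02],[0,0,0,0,0,0,0.02],[0,0,0,0,0,0,0.02]]'; python3 -c "
from s import *
to(Saim,oaim)
to(Sbed,obed+Sbed@np.array([.004,0,.08]))"
```

```text
time: 38.45
tool_pos: [0.4677, -0.1155, 0.2028]
orientation: [1.715, 1.994, -0.537]
contact_force: [0.4, 0.8, -2.9]
finger_gap: 0.0337
grasp_force: 29.9
heading by grip 10.433408360991379
turn [-0.04  0.    0.01] | 0.0 shift [-0.0005 -0.0002 -0.0007] target [ 0.4671 -0.1157  0.2021] q [ 0.82  0.14 -1.12  2.    0.76  1.29 -0.45] t 38.45
scanner now [ 0.4702 -0.1312  0.1784] aim pt [0.4458 0.0303 0.0893] beam.n 0.04
turn [  43.22  -46.99 -102.15] | 120.5 shift [-0.0514 -0.2379 -0.0434] target [ 0.4163 -0.3534  0.1594] q [ 0.82  0.14 -1.12  2.    0.76  1.29 -0.45] t 38.45
scanner now [ 0.4702 -0.1312  0.1784] aim pt [0.4458 0.0303 0.0893] beam.n 0.04
```

```bash
python3 -m crank '[[3.6,-3.92,-8.51,0,-0.01,0.04,0.02],[7.2,-7.83,-17.03,0,-0.02,0.08,0.02],[10.8,-11.75,-25.54,0,-0.04,0.08,0.02],[14.4,-15.66,-34.05,-0.01,-0.06,0.08,0.02],[18,-19.58,-42.56,-0.02,-0.08,0.08,0.02],[21.6,-23.5,-51.08,-0.03,-0.1,0.08,0.02],[25.2,-27.41,-59.6,-0.04,-0.13,0.08,0.02],[28.8,-31.33,-68.1,-0.05,-0.16,0.08,0.02],[32.4,-35.24,-76.6,-0.05,-0.19,0.07,0.02],[36,-39.16,-85.1,-0.05,-0.22,0.06,0.02],[39.6,-43.08,-93.6,-0.0514,-0.238,0.04,0.02],[43.22,-46.99,-102.15,-0.0514,-0.238,0.02,0.02]]';python3 -m crank '[[0,0,0,0,0,0,0.02],[0,0,0,0,0,0,0.02],[0,0,0,0,0,0,0.02]]'; python3 -c "
from s import *
to(Sbed,obed+Sbed@np.array([.002,0,.04]))"
```

```text
time: 39.95
tool_pos: [0.4154, -0.355, 0.2219]
orientation: [3.034, -0.368, 0.537]
contact_force: [1.1, 0.8, -3.5]
finger_gap: 0.0335
grasp_force: 29.9
time: 40.33
tool_pos: [0.4172, -0.3533, 0.224]
orientation: [3.033, -0.351, 0.535]
contact_force: [-0.3, 0.2, -3.3]
finger_gap: 0.0339
grasp_force: 29.9
heading by grip 10.433408360991379
turn [ 0.13  0.01 -0.19] | 0.2 shift [ 0.0106 -0.0028 -0.1029] target [ 0.4278 -0.3561  0.1211] q [ 1.36  0.01 -0.64  1.93 -0.2   0.9  -0.98] t 40.325
scanner now [ 0.4276 -0.3559  0.1969] aim pt [ 0.5902 -0.3939  0.2791] beam.n 118.8
```

```bash
python3 -m crank '[[0,0,0,0.003,-0.001,-0.03,0.02],[0,0,0,0.007,-0.002,-0.07,0.02],[0.13,0,-0.19,0.0106,-0.0028,-0.1029,0.02],[0.13,0,-0.19,0.0106,-0.0028,-0.1029,0.02],[0.13,0,-0.19,0.0106,-0.0028,-0.1029,0.02]]'; python3 - <<'E'
from s import *
to(Sbed,obed+Sbed@np.array([.002,0,.002]))
im,P=cap('wrist','w7');im1,_=cap('scene','s7')
cv2.imwrite('pics/b7.png',np.hstack([cv2.resize(im,(400,300)),cv2.resize(im1[180:300,100:260],(400,300))])[:,:,::-1])
E
```

```text
time: 40.95
tool_pos: [0.4278, -0.3567, 0.1217]
orientation: [3.033, -0.36, 0.537]
contact_force: [0.3, -0.0, -1.9]
finger_gap: 0.034
grasp_force: 29.9
heading by grip 10.433408360991379
turn [-0.03  0.08  0.13] | 0.2 shift [ 0.0126 -0.0024 -0.0363] target [ 0.4404 -0.3592  0.0854] q [ 1.32  0.17 -0.65  2.02 -0.08  0.67 -1.06] t 40.95
scanner now [ 0.4383 -0.3594  0.0946] aim pt [ 0.6005 -0.3985  0.1768] beam.n 119.13
```

View pics/b7.png

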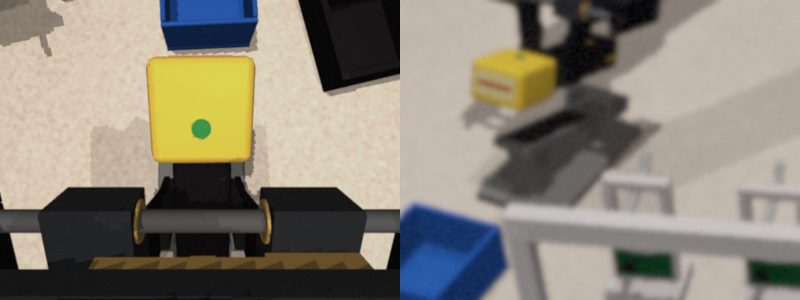

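The scanner is lined up above the cradle, clear of the parts bin. Lowering it now.

```bash
python3 -m crank '[[0,0,0,0.003,-0.001,-0.01,0.02],[0,0,0,0.007,-0.001,-0.02,0.02],[0,0.08,0.13,0.01,-0.002,-0.028,0.02],[0,0.08,0.13,0.0117,-0.0022,-0.0335,0.02],[0,0.08,0.13,0.0126,-0.0024,-0.0363,0.02],[0,0.08,0.13,0.0126,-0.0024,-0.0363,0.02],[0,0.08,0.13,0.0126,-0.0024,-0.0363,0.02]]'; python3 -c "
from s import *
to(Sbed,obed+Sbed@np.array([.001,0,0]))"
```

```text
time: 41.92
tool_pos: [0.4395, -0.3588, 0.0839]
orientation: [3.035, -0.359, 0.533]
contact_force: [0.5, 0.5, -2.1]
finger_gap: 0.0333
grasp_force: 29.9
heading by grip 10.433408360991379
turn [-0.11 -0.06  0.06] | 0.1 shift [ 0.0006 -0.0003 -0.0007] target [ 0.4402 -0.3591  0.0832] q [ 1.27  0.25 -0.62  2.03 -0.    0.59 -1.12] t 41.925
scanner now [ 0.4499 -0.3614  0.0567] aim pt [ 0.6124 -0.4005  0.1385] beam.n 119.02
```

Nearly touching, no contact yet; lower in 1 mm steps until it bears.

```bash
python3 -m crank '[[0,0,0,0,0,-0.001,0.02],[0,0,0,0,0,-0.001,0.02],[0,0,0,0,0,-0.002,0.02],[0,0,0,0,0,-0.002,0.02]]';python3 -m crank '[[0,0,0,0,0,-0.001,0.02],[0,0,0,0,0,-0.001,0.02],[0,0,0,0,0,-0.001,0.02]]'
```

```text
time: 42.42
tool_pos: [0.4395, -0.3588, 0.0817]
orientation: [3.035, -0.359, 0.533]
contact_force: [0.2, 0.1, -0.3]
finger_gap: 0.0336
grasp_force: 29.9
time: 42.8
tool_pos: [0.4395, -0.3588, 0.0816]
orientation: [3.035, -0.359, 0.533]
contact_force: [-10.5, 6.7, 17.0]
finger_gap: 0.0337
grasp_force: 29.9
```

Bearing on the bed. Ease off, then slide it down-slope against the lip.

```bash
python3 -m crank '[[0,0,0,0,0,0.0008,0.02],[0,0,0,0,0,0.0008,0.02],[0,0,0,-0.0009,0.0002,0.0005,0.02],[0,0,0,-0.0018,0.0004,0.0001,0.02],[0,0,0,-0.0018,0.0004,0.0001,0.02]]';python3 -m crank '[[0,0,0,-0.0009,0.0002,-0.0003,0.02],[0,0,0,-0.0009,0.0002,-0.0003,0.02],[0,0,0,-0.0009,0.0002,-0.0003,0.02]]'
```

```text
time: 43.42
tool_pos: [0.4382, -0.3586, 0.0812]
orientation: [3.035, -0.359, 0.534]
contact_force: [0.8, 0.2, 4.1]
finger_gap: 0.0339
grasp_force: 29.9
time: 43.8
tool_pos: [0.4378, -0.3585, 0.081]
orientation: [3.034, -0.358, 0.536]
contact_force: [4.6, -1.1, 1.5]
finger_gap: 0.0338
grasp_force: 29.9
```

```bash
python3 -m crank '[[0,0,0,-0.0009,0.0002,-0.0003,0.02],[0,0,0,-0.0009,0.0002,-0.0003,0.02],[0,0,0,-0.0009,0.0002,-0.0003,0.02]]'
```

```text
time: 44.18
tool_pos: [0.4376, -0.3584, 0.0812]
orientation: [3.033, -0.358, 0.538]
contact_force: [8.1, -2.0, 1.1]
finger_gap: 0.0337
grasp_force: 29.9
```

At the lip. Relax, open, and withdraw along the bed normal.

```bash
python3 -m crank '[[0,0,0,0.0008,-0.0002,0,0.02],[0,0,0,0.0008,-0.0002,0,0.045],[0,0,0,0.0008,-0.0002,0,0.06],[0,0,0,0.0008,-0.0002,0,0.06],[0,0,0,0.0008,-0.0002,0,0.06],[0,0,0,-0.007,0.002,0.02,0.06],[0,0,0,-0.017,0.004,0.05,0.06],[0,0,0,-0.033,0.008,0.094,0.07],[0,0,0,-0.05,0.012,0.14,0.087],[0,0,0,-0.065,0.016,0.18,0.087],[0,0,0,-0.065,0.016,0.18,0.087],[0,0,0,-0.065,0.016,0.18,0.087]]'; python3 - <<'E'
from w import *
im,P=cap('wrist','w8');im1,_=cap('scene','s8');im2,_=cap('top','t8')
cv2.imwrite('pics/b8.png',np.vstack([np.hstack([cv2.resize(im,(400,300)),cv2.resize(im1[180:300,100:260],(400,300))]),np.hstack([cv2.resize(im1[120:390,100:460],(400,300)),cv2.resize(im2[120:345,150:450],(400,300))])])[:,:,::-1])
E
```

```text
time: 45.68
tool_pos: [0.3707, -0.3417, 0.2594]
orientation: [3.036, -0.359, 0.532]
contact_force: [-0.1, 0.1, -1.2]
finger_gap: 0.0866
grasp_force: 0.0
```

View pics/b8.png

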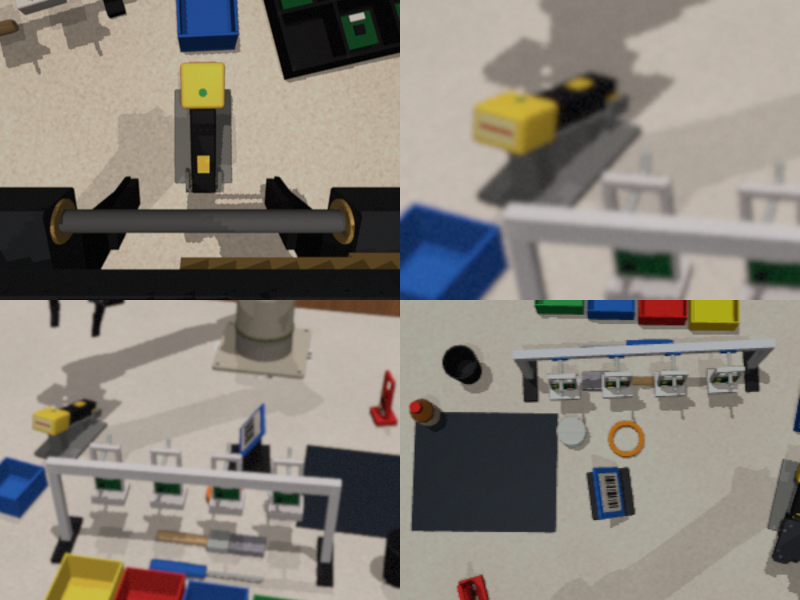

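The scanner is parked between the cheeks against the lip with its head uppermost. All four carriers hang on their own hooks and everything else is in place, so I'm handing in the job.

```bash
python3 -c "
from station import close_job
print(close_job())"
```

```text
the job is handed in; nothing more can be done
None
```

I hung all four carriers on their own hooks, then held the scanner square to the label at about 10 cm for over 2 s. I parked it right way up against the cradle lip and handed in the job at about 46 s on the robot's clock; no verdict came back.

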